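# Clear and pop open the tea station's touch-latch lid

### The job

Open the tea station on the counter. First push the red tin that stands on its white lid sideways along the top, without lifting or tipping it, until it stands wholly off the lid on one of the wooden side decks; then press the dark spot on the lid down with the fingertips until the catch lets go, and move away so that the spring raises the lid and it stays open. Leave the cups, the mug and the jar where they are.

Things in the scene. Friction and masses are not known exactly. Their poses are not given: they have to be found in the camera images.
- station: Fixed wooden station, 260 (x) by 476 (y) by 100 mm high. Origin: centre of underside; x from front to back (hinge side), y left, z up. Flat top: white lid (x -103 to 95, y -95 to 95 mm) between two fixed wooden decks (|y| 98 to 238 mm), all flush at z 100 mm. One cup stands on each deck near the back (x 60 to 85, |y| 165 to 195 mm); the decks' front halves are free.
- press_point (a point): Dark steel spot, 26 mm across, let into the white lid's top face near the free front edge, over the catch, 178 mm from the hinge; it moves with the lid. The point lies on the lid's top face, z is the lid's outward normal, y runs along the hinge.
- lid (a joint): White lid, 198 x 190 x 12 mm, hinged at the back, swings up. Radians: 0 shut and latched; negative pressed in (stop at -0.05, 9 mm down at the spot); stop at 0.6 open. Pressing the spot 5 mm down (about 7 N; -0.03 rad is surely enough) frees the catch; as the finger leaves, the spring lifts the lid to 0.6 and holds it. It does not relatch. The tin's weight does not release it.
- tin_center (a point): Red round tin with a steel top, 68 mm across and 60 mm tall, 0.18 to 0.35 kg, loose, standing upright on the lid at the start. The point is at its centre, 30 mm above its underside, z up.
- cup_white: Espresso cup without handle, white, 55 mm tall, 60 mm across the rim, standing upright towards the back of one of the station's side decks. Bystander. Origin at the centre of its underside, z up.
- cup_blue: Espresso cup without handle, blue, 55 mm tall, 60 mm across the rim, standing upright towards the back of one of the station's side decks. Bystander. Origin at the centre of its underside, z up.
- mug: White mug with a handle, 90 mm tall, 80 mm across, on the counter to the left of the station. Bystander. Origin at the centre of its underside.
- jar: Amber jar with a black cap, 110 mm tall, 76 mm across, on the counter to the right of the station. Bystander. Origin at the centre of its underside.
- tin: The same red tin; origin at the centre of its underside.
There are look-alikes about, which are no part of the job. What is shaped like the tin but pink or purple is not meant.

How it is judged (in metres and radians):
On the way, in this order (a step that is already met when the one before it is completed fails the run):
1. the tin stands wholly off the lid on a side deck while the lid is still latched ((y of tin_center in the frame of station above 0.13 m or y of tin_center in the frame of station below -0.13 m) and height (world z) of tin_center between 0.12 and 0.14 m and angle between tin_center's own z axis and vertical below 0.1 rad and value of joint lid between -0.015 and 0.02 rad), for 0.2 s.
2. the lid is pressed in far enough to free the catch (value of joint lid below -0.02 rad).
3. the lid has sprung open (value of joint lid above 0.45 rad), for 0.2 s.
At the end, for the whole second after the job is handed in: The lid stands open by more than 0.45 rad and at rest; the tin stands upright (within 0.1 rad) and still on a side deck, wholly off the lid (centre more than 130 mm to the side of the station's middle); cups, mug and jar are within 30 mm of where they were ((y of tin_center in the frame of station above 0.13 m or y of tin_center in the frame of station below -0.13 m) and height (world z) of tin_center between 0.12 and 0.14 m and angle between tin_center's own z axis and vertical below 0.1 rad and linear speed of tin below 0.02 m/s and value of joint lid above 0.45 rad and velocity of joint lid between -0.05 and 0.05 rad/s and distance of each of cup_white, cup_blue, mug, jar from where it was at the start of the episode below 0.03 m); the robot touches nothing.
It fails at once if the tin is lifted more than 15 mm or falls off the station (height (world z) of tin_center above 0.145 m or height (world z) of tin_center below 0.11 m).
It fails at once if the tin is tipped (angle between tin_center's own z axis and vertical above 0.4 rad).
It fails at once if a bystander is moved more than 30 mm or tipped over (distance of any of cup_white, cup_blue, mug, jar from where it was at the start of the episode above 0.03 m or angle between any of cup_white, cup_blue, mug, jar's own z axis and vertical above 0.4 rad).
It also fails if it takes over 53 s, if anything falls off the work surface, if the arm or the gripper's body presses on something with over 40 N, if the wrist force passes 120 N, or if a joint passes its speed limit or range.

### The arm

A 6-joint arm with a two-finger parallel gripper is mounted at the origin on the work surface. World frame = base frame: x ahead of the robot, y to its left, z up, the work surface at z = 0. Lengths are in m, angles in degrees, forces in N, time in s.
With the tool pointing down it reaches from about 0.3 to 0.75 m from the base axis. Payload 8.5 kg.
Tool frame: the origin (TCP) lies midway between the tips of the shut fingers; the grasp point (between the pads) lies 19 mm behind it (env.grip_depth is the distance from the TCP to the grasp point, in m); y points along the fingers, x is the direction in which the jaws open and shut, and the axes are right-handed (so a half turn about y gives the same grasp; the last joint's range is limited). The gripper opens to 85 mm and grips with 20 to 120 N. Pads are 22 mm wide; open, the fingers measure 114 mm over their backs; the gripper's body (76 mm by 85 mm) begins 54 mm behind the grasp point. The pads swing forward as they close: fully open they stand 13 mm farther back than shut.
Start: joints at [-78.856, 21.807, 74.336, -0, 83.858, -12.336], TCP at [0.219, -0.504, 0.231] pointing down, gripper open.
Joint ranges: [-178.18, 178.18], [-50.72, 133.34], [12.68, 142.11], [-81.47, 261.47], [9.98, 163.14], [-165.26, 165.26]. Speed limits (degrees/s): [136.94, 136.94, 180, 180, 180, 180].

### API

Orientations are given as a 3x3 rotation matrix whose columns are the frame's x, y, z axes.
In Python, from rig import env gives the robot as it stands.
- The arm moves only by the shell command python3 -m inch 'ROWS' [FORCE]. ROWS is JSON, a list that holds one entry, the list of rows, each a list of 7 numbers: the gripper command: -1 is shut, 1 is fully open, values between are in proportion, then the shift along the world's x, y, z in cm, then the turn, a rotation vector about the world's x, y, z in degrees. In form: [[[grip, dx, dy, dz, rx, ry, rz], ...]]. A call has 1 to 20 rows; each row is the pose to reach, as a shift and turn from the pose commanded when the call began; what a row does not reach only later rows make up. A row lasts 1/8 s, in which the tool goes at most 62.5 mm and 10.7 degrees, less where a joint would pass 70% of its speed; a pose out of reach is approached as far as the arm can. A call with a gripper value outside its range is refused whole. The fingers move at their own pace and stop on an object; FORCE is the grip in N (left out, the last holds). Time passes only in rows, so rows that repeat a pose let the fingers close. It gives the time, the measured TCP pose, the force and the opening at its end, in the units of the state.
- env.observe(): the state, without advancing time (a new reading comes with each control period).
- env.get_image(name): name is "scene" or "top"; returns a dict with "frame" (480x640x3 uint8, red, green, blue), "mtx" (3x3 intrinsics, pixels), "rvec" (rotation vector, rad) and "tvec" (3), from world to camera coordinates, as OpenCV has them. Camera axes: x right, y down, z forward; pixel columns grow to the right and rows downward; lengths in m; the calibration is good to about 2 mm. A picture is of the moment at which its call begins. There is no depth.
- env.close_job(): hands the job in, once; it reports no verdict.
The state is a dict: "time_s": time; "q": joint angles; "qvel": joint speeds; "joint_efforts": joint torques, N m; "position": TCP position; "tool_rot": TCP orientation; "ft_force": force on the tool from outside, world axes, zero at the start; "wrist_torque": the same for the moment, N m; "grip_width": finger opening in m.
Only numpy, scipy, OpenCV 4.12 (cv2) and the standard library are available. Lean on these libraries where they do the work, as an engineer would, in place of code of your own. Each camera call takes 0.05 s, during which the arm holds its last target.

## Working session

There is one attempt and no reset: what is moved stays moved. The work goes in short steps, Python scripts to look and compute and a shell command to move; the robot and the scene stay as the last step left them, time stands still between calls to the robot, and variables do not carry over. Pictures are saved under pics/ and viewed, and the job is handed in when it is done.

```bash
mkdir -p pics; ls
python3 - <<'E'
from rig import env
import cv2
for n in("scene","top"):
    d=env.get_image(n); cv2.imwrite(f"pics/{n}0.png",d["frame"][:,:,::-1]); print(n,d["mtx"].round(1).tolist(),d["rvec"],d["tvec"])
s=env.observe(); print(s)
E
```

```text
pics
scene [[547.1, 0.0, 310.0], [0.0, 547.1, 234.0], [0.0, 0.0, 1.0]] [ 1.27627712  2.05270144 -1.07248626] [ 0.23115801 -0.21497589  1.88984224]
top [[572.1, 0.0, 324.9], [0.0, 572.1, 246.8], [0.0, 0.0, 1.0]] [ 2.1815367  -2.15324993  0.09185446] [1.15025112e-03 5.68178680e-01 1.60715540e+00]
{'time_s': 0.1, 'q': array([-7.88553928e+01,  2.18373808e+01,  7.43799167e+01, -2.68738022e-04,
        8.38579782e+01, -1.23349084e+01]), 'qvel': array([-0.05097244,  0.02172081, -0.05782522,  0.01315527,  0.00342957,
       -0.06127501]), 'joint_efforts': array([ 3.78918776e-03, -4.49220014e+01, -2.31655955e+01, -1.85198505e-04,
        3.65289277e-03, -8.81266260e-07]), 'position': array([ 0.21908348, -0.5041926 ,  0.23077408]), 'tool_rot': array([[ 3.98421473e-01, -2.58516248e-04,  9.17202411e-01],
       [-9.17201548e-01,  1.28813251e-03,  3.98421462e-01],
       [-1.28447666e-03, -9.99999137e-01,  2.76108149e-04]]), 'ft_force': array([-0.50149327,  0.11995946, -0.45840478]), 'wrist_torque': array([ 0.03185911, -0.00395955,  0.01000394]), 'grip_width': 0.08546415526092899}
```

View pics/scene0.png

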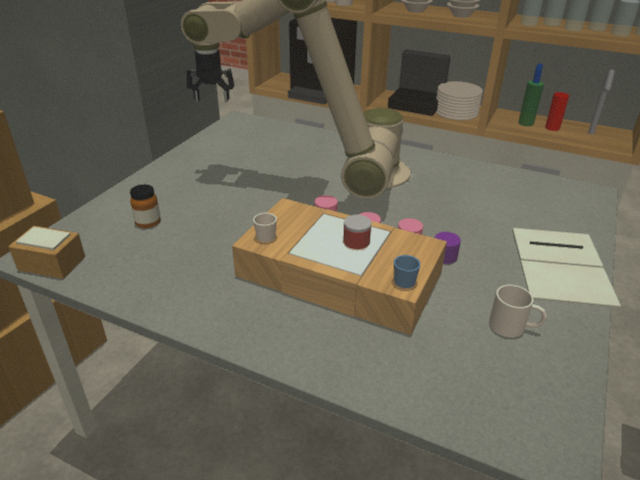

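View pics/top0.png

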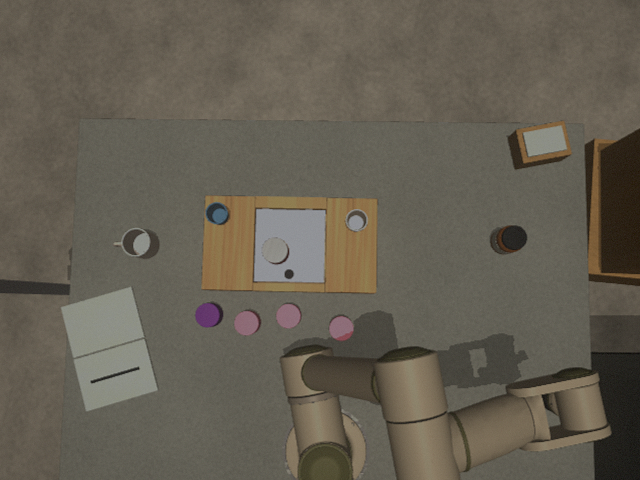

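The top view shows the tin (steel top) at about (275,250), the spot at (289,273), the blue cup at (218,214) and the white cup at (357,220). The look-alikes are purple at (208,315) and pink at (247,323), (288,315) and (341,328). In the scene view the red tin on the lid is at (357,232). I'll check that choice in enlarged crops.

Run:
```python
import cv2
a=cv2.imread("pics/top0.png")[185:345,190:390]; cv2.imwrite("pics/topc.png",cv2.resize(a,None,fx=4,fy=3.75 and 4,interpolation=cv2.INTER_CUBIC)[:600])
b=cv2.imread("pics/scene0.png")[190:330,225:475]; cv2.imwrite("pics/scenec.png",cv2.resize(b,None,fx=3.2,fy=3.2,interpolation=cv2.INTER_CUBIC))
```

```text
(no output)
```

View pics/topc.png

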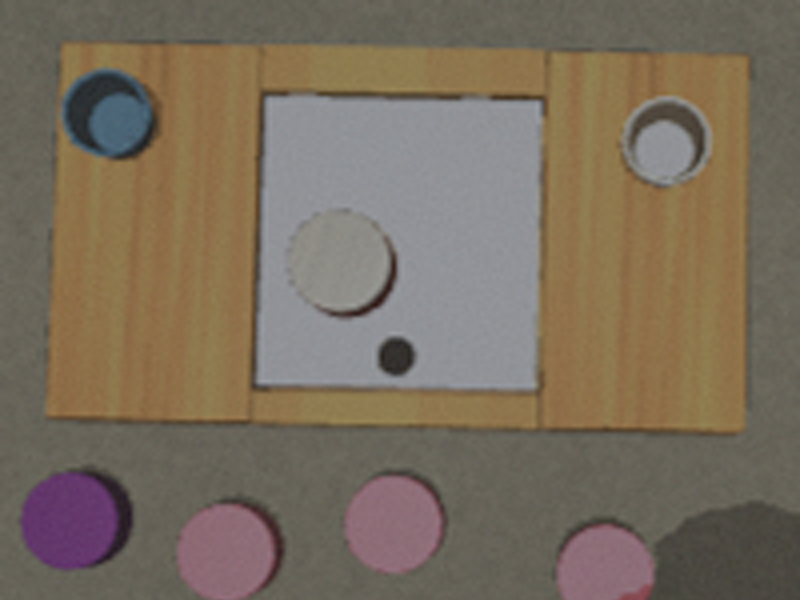

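View pics/scenec.png

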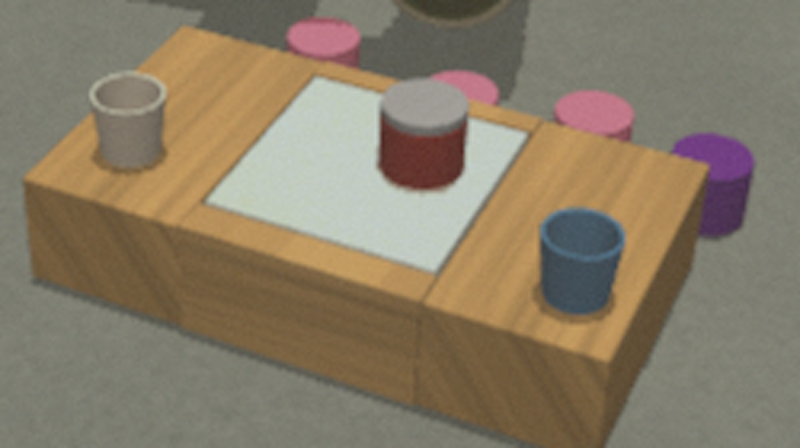

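```bash
cat > h.py <<'E'
import numpy as np,cv2
from rig import env
def cam(n):
    d=env.get_image(n);R=cv2.Rodrigues(d["rvec"])[0];return d["mtx"],R,np.ravel(d["tvec"])
T=cam("top");S=cam("scene")
def tri(pt,ps):
    P=[c[0]@np.c_[c[1],c[2]] for c in(T,S)]
    X=cv2.triangulatePoints(P[0],P[1],np.float64(pt).reshape(2,1),np.float64(ps).reshape(2,1)).ravel();X=X[:3]/X[3]
    e=[np.linalg.norm(cv2.projectPoints(X[None],c[1],c[2],c[0],None)[0].ravel()-p) for c,p in((T,pt),(S,ps))]
    return X,e
def plane(c,p,z):
    r=c[1].T@np.linalg.inv(c[0])@np.r_[p,1];o=-c[1].T@c[2];return o+r*(z-o[2])/r[2]
tc=lambda u,v:np.array([190+(u+.5)/4-.5,185+(v+.5)/4-.5])
sc=lambda u,v:np.array([225+(u+.5)/3.2-.5,190+(v+.5)/3.2-.5])
E
python3 - <<'E'
from h import *
np.set_printoptions(precision=4,suppress=True)
pts={"BL":((62,43),(607,360)),"BR":((750,55),(28,180)),"FR":((745,433),(182,27)),"FL":((47,415),(707,165)),
"tin top":((341,261),(424,107)),"lidBL":((263,94),(437,271)),"lidBR":((543,99),(205,201)),"lidFR":((538,390),(316,76)),"lidFL":((253,386),(530,130)),"blue rim":((109,113),(582,230)),"white rim":((666,141),(129,94))}
for k,(a,b) in pts.items():
    X,e=tri(tc(*a),sc(*b));print(k,X,np.round(e,1), "plane.1",plane(T,tc(*a),.1)[:2], plane(S,sc(*b),.1)[:2])
print("spot",plane(T,tc(396,356),.1)); 
print("tin top at .16",plane(T,tc(341,261),.16),plane(S,sc(424,107),.16))
E
```

```text
BL [0.7001 0.3406 0.097 ] [0.1 0.1] plane.1 [0.6995 0.3402] [0.7035 0.3412]
BR [ 0.6964 -0.1321  0.0942] [0.9 1.1] plane.1 [ 0.6966 -0.1338] [ 0.7021 -0.1246]
FR [ 0.4379 -0.1325  0.0941] [0.1 0.1] plane.1 [ 0.4377 -0.1317] [ 0.4466 -0.128 ]
FL [0.4436 0.3424 0.0971] [0. 0.] plane.1 [0.4435 0.3418] [0.4477 0.3431]
tin top [0.5461 0.1395 0.1532] [0.2 0.2] plane.1 [0.551  0.1443] [0.4702 0.1123]
lidBL [0.6654 0.2011 0.0997] [0.2 0.3] plane.1 [0.6656 0.2005] [0.6655 0.2018]
lidBR [0.6641 0.0091 0.0986] [0.5 0.6] plane.1 [0.6644 0.008 ] [0.6652 0.0113]
lidFR [0.4645 0.0098 0.098 ] [0.4 0.5] plane.1 [0.4649 0.0087] [0.4668 0.0123]
lidFL [0.465  0.2022 0.1011] [0.1 0.1] plane.1 [0.465  0.2023] [0.4633 0.2019]
blue rim [0.6424 0.2964 0.1539] [0.5 0.6] plane.1 [0.6511 0.3061] [0.572  0.2809]
white rim [ 0.6288 -0.0743  0.1515] [0.1 0.1] plane.1 [ 0.6363 -0.0767] [ 0.5614 -0.1156]
spot [0.4867 0.1055 0.1   ]
tin top at .16 [0.5457 0.1383 0.16  ] [0.5554 0.1436 0.16  ]
```

The heights check out: the lid and decks triangulate to about 0.10 m and the tin top to about 0.153 m. The tin's axis is near (0.546, 0.139), the station origin near (0.569, 0.1055) with yaw about 0, and the spot near (0.487, 0.1055).

Plan: push the tin +y (left) with the two half-open fingers as a cradle, to y ≈ 0.26. That leaves about 38 mm to the blue cup at (0.642, 0.296).

First move: go above the lid to the right of the tin, with the jaws along x.

```bash
python3 -m inch '[[[0.18,2,3.6,0,0,0,4],[0.18,4,7.2,0,0,0,8],[0.18,6,10.8,0,0,0,12],[0.18,8,14.4,0,0,0,17],[0.18,10,18,0,0,0,21],[0.18,12,21.6,0,0,0,25],[0.18,14,25.2,0,0,0,29],[0.18,16,28.8,0,0,0,33],[0.18,18,32.4,0,0,0,38],[0.18,20,36,0,0,0,42],[0.18,22,39.6,0,0,0,46],[0.18,24,43.2,0,0,0,50],[0.18,26,46.8,0,0,0,54],[0.18,28,50.4,0,0,0,58],[0.18,30,54,0,0,0,62],[0.18,32.7,57,0,0,0,66.5],[0.18,32.7,57,0,0,0,66.5],[0.18,32.7,57,0,0,0,66.5]]]'
python3 - <<'E'
from h import *
for n in("scene","top"):
    cv2.imwrite(f"pics/{n}1.png",env.get_image(n)["frame"][:,:,::-1])
s=env.observe();print(s["position"],s["tool_rot"].round(3),s["grip_width"],s["ft_force"],s["q"].round(1))
a=cv2.imread("pics/top1.png")[185:345,190:390];b=cv2.imread("pics/scene1.png")[140:330,225:475]
cv2.imwrite("pics/c1.png",np.hstack([cv2.resize(a,(400,320)),cv2.resize(b,(400,304))[:304] if 0 else cv2.copyMakeBorder(cv2.resize(b,(400,304)),0,16,0,0,0)]))
E
```

```text
time_s: 2.45
position: [0.5457, 0.0653, 0.231]
tool_rot: [[1.0, -0.001, 0.001], [-0.001, -0.0, 1.0], [-0.001, -1.0, -0.0]]
ft_force: [-0.6, 0.1, 0.5]
grip_width: 0.0503
[0.54578781 0.06486033 0.2315145 ] [[ 1.     0.     0.002]
 [-0.002 -0.     1.   ]
 [ 0.    -1.    -0.   ]] 0.05049107412346763 [ 0.5757159  -0.01206927 -0.54328978] [-5.6 21.8 74.4 -0.  83.9 -5.5]
```

View pics/c1.png

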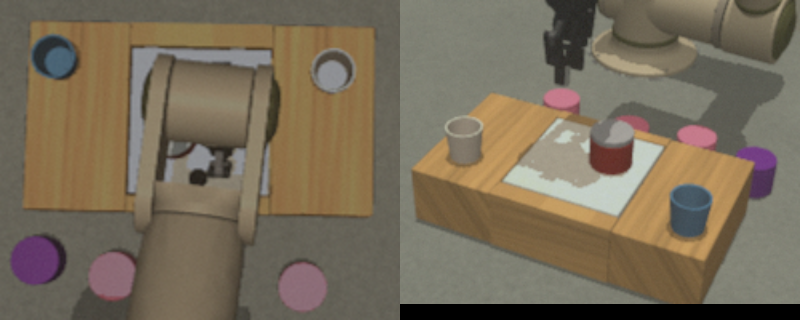

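The crops show the half-open gripper over the lid, to the right of the tin, and nothing has moved. The tin is at about (611,147) in the right panel. I'll descend to a TCP height of about 0.115.

```bash
python3 -m inch '[[[0.18,0,0,-3,0,0,0],[0.18,0,0,-6,0,0,0],[0.18,0,0,-8.5,0,0,0],[0.18,0,0,-10.5,0,0,0],[0.18,0,0,-11.7,0,0,0],[0.18,0,0,-11.7,0,0,0]]]'
python3 - <<'E'
from h import *
d=env.get_image("scene")["frame"][:,:,::-1];cv2.imwrite("pics/c2.png",cv2.resize(d[140:330,225:475],(800,608))[:600])
E
```

```text
time_s: 3.4
position: [0.5459, 0.0653, 0.114]
tool_rot: [[1.0, -0.001, 0.001], [-0.001, 0.0, 1.0], [-0.001, -1.0, 0.0]]
ft_force: [0.2, 0.0, 0.4]
grip_width: 0.0503
```

View pics/c2.png

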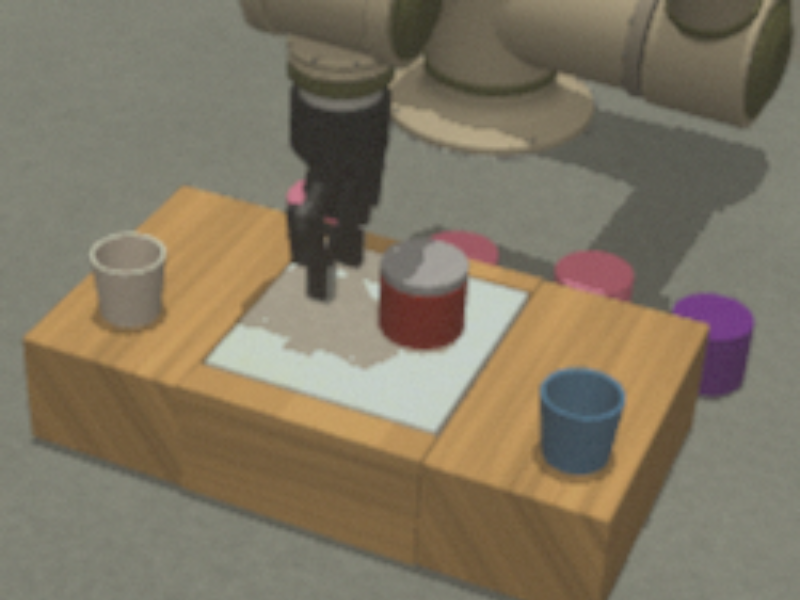

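The fingers stand beside the tin, which is at about (423,295), and clear of the lid. I'll start the push slowly.

```bash
python3 -m inch '[[[0.18,0,1,0,0,0,0],[0.18,0,2,0,0,0,0],[0.18,0,2.7,0,0,0,0],[0.18,0,3.3,0,0,0,0],[0.18,0,3.9,0,0,0,0],[0.18,0,4.5,0,0,0,0],[0.18,0,5.1,0,0,0,0],[0.18,0,5.7,0,0,0,0],[0.18,0,6.3,0,0,0,0],[0.18,0,7,0,0,0,0]]]'
python3 - <<'E'
from h import *
d=env.get_image("scene")["frame"][:,:,::-1];cv2.imwrite("pics/c3.png",cv2.resize(d[140:330,225:475],(800,608))[:600])
E
```

```text
time_s: 4.8
position: [0.5461, 0.1359, 0.1143]
tool_rot: [[1.0, 0.0, 0.0], [-0.0, -0.0, 1.0], [0.0, -1.0, -0.0]]
ft_force: [0.7, -0.8, -0.2]
grip_width: 0.0503
```

View pics/c3.png

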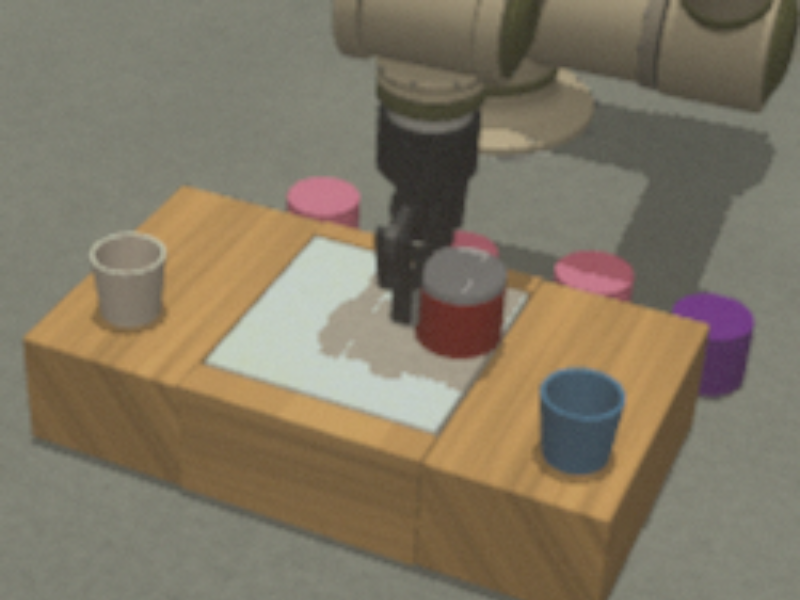

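The tin slides upright in the cradle and is now at about (462,305). I'll continue onto the deck.

```bash
python3 -m inch '[[[0.18,0,0.6,0,0,0,0],[0.18,0,1.2,0,0,0,0],[0.18,0,1.8,0,0,0,0],[0.18,0,2.4,0,0,0,0],[0.18,0,3,0,0,0,0],[0.18,0,3.6,0,0,0,0],[0.18,0,4.2,0,0,0,0],[0.18,0,4.8,0,0,0,0],[0.18,0,5.4,0,0,0,0],[0.18,0,6,0,0,0,0],[0.18,0,6.6,0,0,0,0],[0.18,0,7.2,0,0,0,0],[0.18,0,7.8,0,0,0,0],[0.18,0,8.4,0,0,0,0],[0.18,0,8.8,0,0,0,0],[0.18,0,9,0,0,0,0],[0.18,0,9,0,0,0,0]]]'
python3 - <<'E'
from h import *
d=env.get_image("scene")["frame"][:,:,::-1];cv2.imwrite("pics/c4.png",cv2.resize(d[140:330,225:475],(800,608))[:600])
E
```

```text
time_s: 7.08
position: [0.5461, 0.2257, 0.1144]
tool_rot: [[1.0, 0.0, 0.0], [-0.0, 0.0, 1.0], [0.0, -1.0, 0.0]]
ft_force: [-0.6, 0.9, 0.3]
grip_width: 0.0505
```

View pics/c4.png

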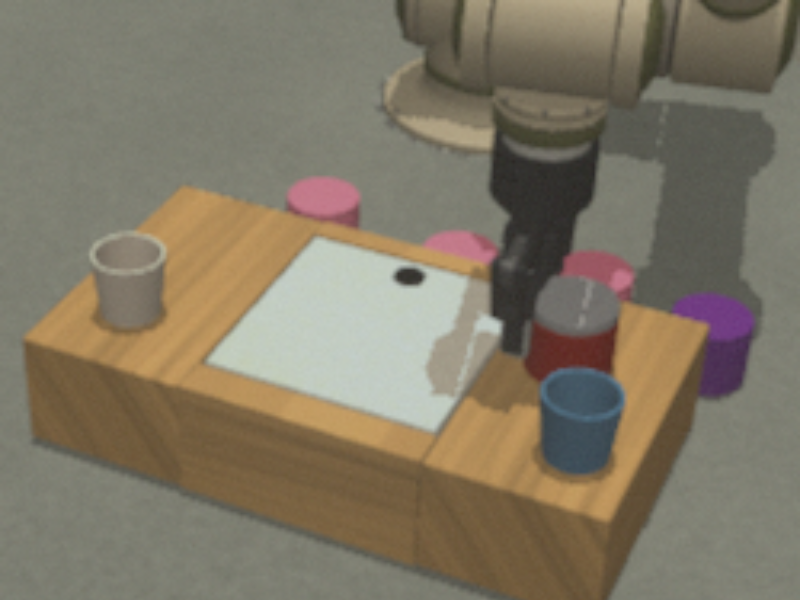

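```bash
python3 -m inch '[[[0.18,0,-1.5,0,0,0,0],[0.18,0,-4,0,0,0,0],[0.18,0,-7,0,0,0,0],[0.18,0,-8,4,0,0,0],[-1,-3,-10,9,0,0,0],[-1,-6,-12,12,0,0,0],[-1,-6,-12,12,0,0,0],[-1,-6,-12,12,0,0,0]]]'
python3 - <<'E'
from h import *
print("spot",plane(S,(353.1-.3,226.3-.3),.1),"tin scene",plane(S,(405.1,235.4),.156))
d=env.get_image("top")["frame"][:,:,::-1];cv2.imwrite("pics/t5.png",cv2.resize(d[185:335,190:390],(800,600),interpolation=cv2.INTER_CUBIC))
d=env.get_image("scene")["frame"][:,:,::-1];cv2.imwrite("pics/c5.png",cv2.resize(d[140:330,225:475],(800,608))[:600])
E
```

```text
time_s: 8.22
position: [0.4862, 0.1051, 0.2338]
tool_rot: [[1.0, -0.0, 0.001], [-0.001, 0.0, 1.0], [-0.0, -1.0, 0.0]]
ft_force: [0.5, 0.2, -0.3]
grip_width: -0.0
spot [0.48804968 0.10724605 0.1       ] tin scene [0.54816636 0.26366959 0.156     ]
```

View pics/t5.png

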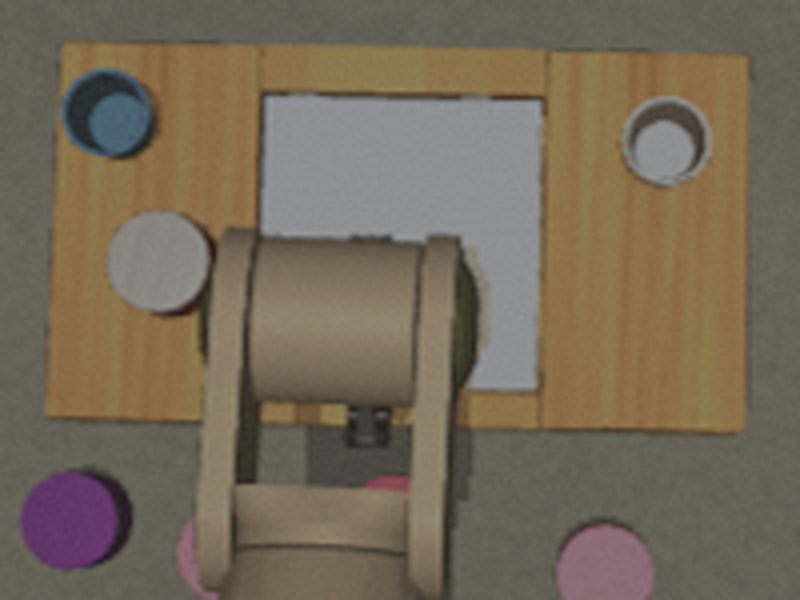

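View pics/c5.png

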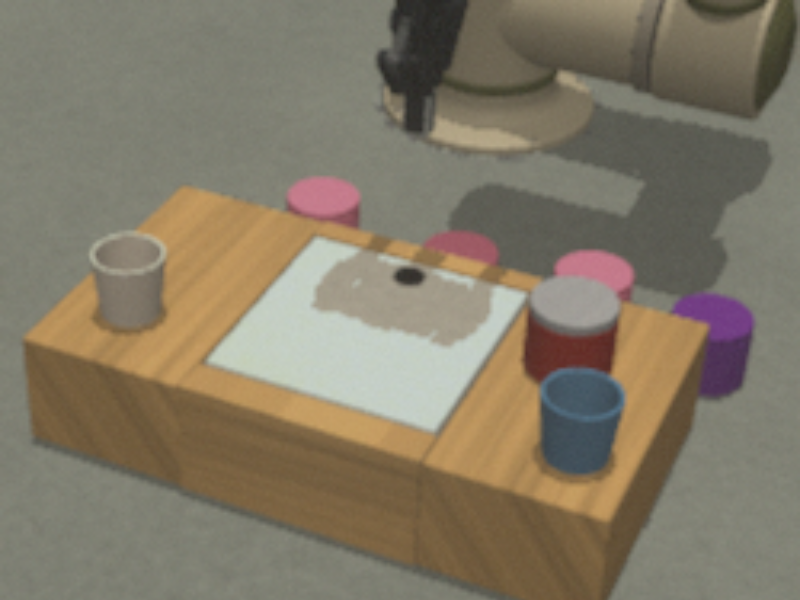

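The tin stands upright on the left deck, at (160,262) in the top crop and (573,305) in the scene crop. The cups haven't moved. I'll triangulate the tin, then press the spot.

```bash
python3 - <<'E'
from h import *
X=tri(tc(160,262),np.array([225+573.5/3.2-.5,140+305.5/3.2-.5]));print(X, "station y",X[0][1]-.1055)
E
python3 -m inch '[[[-1,0,0,-5,0,0,0],[-1,0,0,-9,0,0,0],[-1,0,0,-11.5,0,0,0],[-1,0,0,-12.7,0,0,0],[-1,0,0,-12.7,0,0,0]]]'
```

```text
(array([0.54400523, 0.2588078 , 0.1531293 ]), [np.float64(0.1240012098582626), np.float64(0.14943218487840657)]) station y 0.15330779936596317
time_s: 9.15
position: [0.4862, 0.1056, 0.1071]
tool_rot: [[1.0, -0.001, 0.0], [-0.0, 0.0, 1.0], [-0.001, -1.0, 0.0]]
ft_force: [-0.4, 0.6, 0.5]
grip_width: 0.0
```

The tin is at station y ≈ 0.153, above the 0.13 needed. Now I'll press in small steps, watching the force.

```bash
python3 -m inch '[[[-1,0,0,-0.4,0,0,0],[-1,0,0,-0.7,0,0,0],[-1,0,0,-0.9,0,0,0],[-1,0,0,-1.1,0,0,0],[-1,0,0,-1.1,0,0,0]]]'
```

```text
time_s: 9.78
position: [0.4865, 0.1056, 0.0971]
tool_rot: [[1.0, 0.002, 0.0], [-0.0, -0.0, 1.0], [0.002, -1.0, -0.0]]
ft_force: [-0.6, 0.2, 5.8]
grip_width: 0.0002
```

```bash
python3 -m inch '[[[-1,0,0,-0.2,0,0,0],[-1,0,0,-0.35,0,0,0],[-1,0,0,-0.45,0,0,0],[-1,0,0,-0.45,0,0,0]]]'
python3 - <<'E'
from h import *
d=env.get_image("scene")["frame"][:,:,::-1];cv2.imwrite("pics/c6.png",cv2.resize(d[190:290,300:425],(750,600),interpolation=cv2.INTER_CUBIC))
E
```

```text
time_s: 10.28
position: [0.4866, 0.1055, 0.0927]
tool_rot: [[1.0, 0.002, 0.0], [-0.0, -0.0, 1.0], [0.002, -1.0, -0.0]]
ft_force: [-1.5, 0.5, 6.3]
grip_width: -0.0
```

View pics/c6.png

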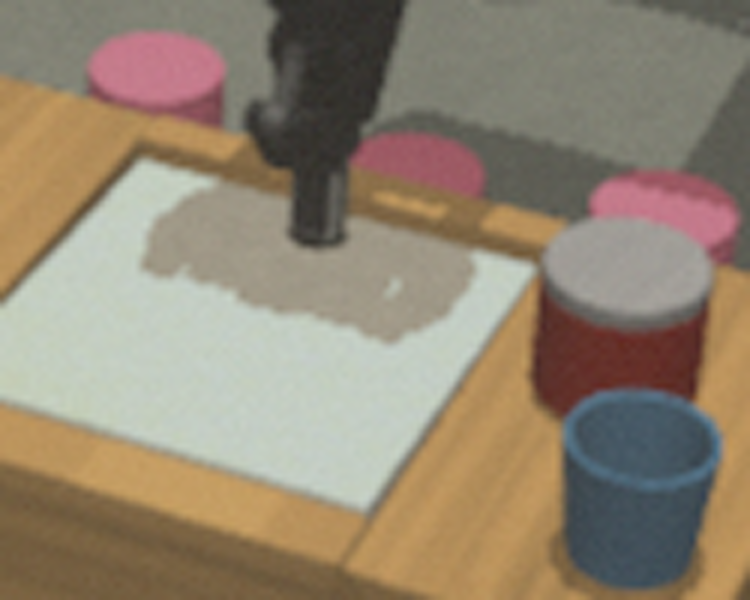

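The lid's front edge is visibly below the frame at about (320,240), pressed by roughly 7 mm. Now I'll move away, up and towards the front.

```bash
python3 -m inch '[[[-1,-0.5,0,3,0,0,0],[-1,-3,0,7,0,0,0],[-1,-6,0,12,0,0,0],[-1,-9,0,17,0,0,0],[-1,-9,-5,20,0,0,0],[-1,-9,-11,20,0,0,0],[-1,-9,-17,20,0,0,0],[-1,-9,-23,20,0,0,0],[-1,-9,-28,20,0,0,0],[-1,-9,-30,20,0,0,0],[-1,-9,-30,20,0,0,0],[-1,-9,-30,20,0,0,0],[-1,-9,-30,20,0,0,0],[-1,-9,-30,20,0,0,0]]]'
python3 - <<'E'
from h import *
t=env.get_image("top")["frame"][:,:,::-1];cv2.imwrite("pics/t7.png",t)
d=env.get_image("scene")["frame"][:,:,::-1];cv2.imwrite("pics/c7.png",d)
print(env.observe()["ft_force"],env.observe()["qvel"].round(2))
E
```

```text
time_s: 12.18
position: [0.3962, -0.1937, 0.292]
tool_rot: [[1.0, 0.0, -0.001], [0.001, -0.0, 1.0], [0.0, -1.0, -0.0]]
ft_force: [0.1, 0.9, 1.1]
grip_width: -0.0001
[0.03925061 0.73221082 0.27893217] [-0.26  0.12 -0.14  0.08  0.06 -0.  ]
```

View pics/t7.png

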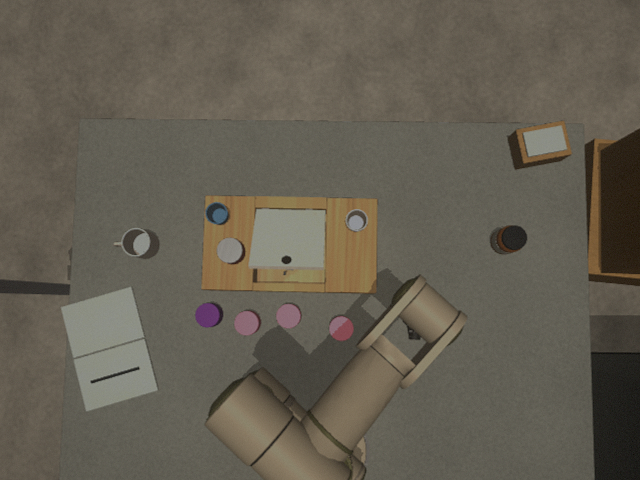

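View pics/c7.png

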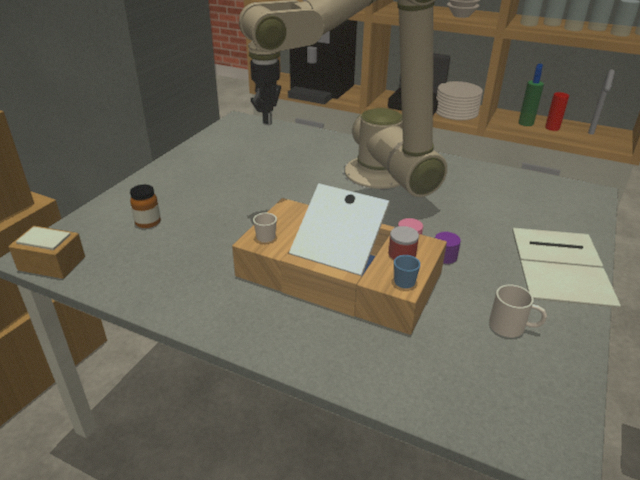

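The lid is open, with the spot now at top (286,259.5) and scene (349.5,199). The tin is upright at top (230,250), and the cups, mug and jar are unmoved. I'll check the lid angle numerically, then hand in.

Run:
```python
from h import *
X,e=tri((286.3,259.5),(349.5,199));print(X,e,"lid angle",np.arctan2(X[2]-.1,.664-X[0]))
a,b=cv2.imread("pics/top0.png"),cv2.imread("pics/top7.png") if 0 else cv2.imread("pics/t7.png")
for n,(x0,y0,x1,y1) in {"blue":(204,199,234,229),"white":(342,205,372,235),"mug":(108,224,160,260),"jar":(490,222,532,256)}.items():
    g=[cv2.cvtColor(i[y0:y1,x0:x1],cv2.COLOR_BGR2GRAY).astype(np.float32) for i in(a,b)];print(n,cv2.phaseCorrelate(*g))
env.close_job()
```

```text
[0.51782278 0.10524299 0.19800319] [np.float64(0.16813320342799326), np.float64(0.18927258551135825)] lid angle 0.5906109771526875
blue ((-0.06401807685566041, 0.10697145243492656), 0.9691267331441243)
white ((0.1137615193139947, -0.018832085477168192), 0.9417072497473823)
mug ((0.03467571793420987, 0.010835544726170099), 0.9545359366224626)
jar ((0.46213052792920806, -0.09594154342550709), 0.9820036973482297)
the job is handed in; nothing more can be done
```

The tea station is open and the job is handed in, at about 12 s on the robot's clock. No verdict is reported, so what follows rests on my own checks.

- **Tin:** I pushed it left with the half-open fingers as a cradle. It stands upright on the left deck, about 153 mm to the side of the station's middle; it had to be more than 130 mm.
- **Lid:** I pressed the spot down about 7 mm with the shut fingertips, at about 6 N, then moved up and away. The spring raised the lid to about 0.59 rad in the last pictures; it had to be above 0.45.
- **Bystanders:** The cups, mug and jar shifted less than half a pixel between the first and last top views, so they have not moved. The gripper ended well clear of everything.

No check failed. The only disagreement was in the measured heights: the tin top came out at about 0.153 m against a nominal 0.160 m, and a first single-view estimate of the tin was about 5 mm off the two-view one. Neither affected the job.

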